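# Seat the letter platter on the bench scale and hold it down

### The arm

A 7-joint arm with a two-finger parallel gripper is mounted at the origin on the work surface. World frame = base frame: x ahead of the robot, y to its left, z up, the work surface at z = 0. Lengths are in m, angles in rad, forces in N, time in s.
With the tool pointing down it reaches from about 0.35 to 0.9 m from the base axis. Payload 8.1 kg.
Tool frame: the origin (TCP) lies midway between the tips of the shut fingers; the grasp point (between the pads) lies arm.grasp_offset behind it (arm.grasp_offset is the distance from the TCP to the grasp point, in m); z points along the fingers, y is the line along which they close (so a half turn about z gives the same grasp; the last joint's range is limited). The gripper opens to 92 mm and grips with 3 to 60 N. Pads are 19 mm wide; open, the fingers measure 130 mm over their backs; the gripper's body (75 mm by 190 mm) begins 47 mm behind the grasp point.
Start: joints at [-1.251, 0.434, 0.025, 1.573, -0.012, 1.134, -0.075], TCP at [0.256, 0.57, 0.227] pointing down, gripper open.
Joint ranges: [-2.62, 2.62], [-0.44, 2.09], [-1.27, 1.32], [0.08, 2.57], [-1.32, 4.46], [0.12, 2], [-2.74, 2.74]. Speed limits (rad/s): [2.22, 2.22, 3.01, 3.01, 3.14, 3.14, 3.14].

### API

Orientations are given as a rotation vector (axis times angle).
In Python, from cell import observe, imaging, arm gives the robot as it stands.
- The arm moves only by the tool apply_moves, never from a script. Its argument "commands" is a list of rows, each a list of 5 numbers: the opening in per cent of the stroke, from 0 (shut) to 100 (fully open), then the shift along the world's x, y, z in units of 0.06 m (1.0 is 0.06 m), then the turn about the world's z in units of 0.5 rad (1.0 is 0.5 rad). A call has 1 to 12 rows; each row shifts and turns the commanded pose from where the row before left it; what a row does not reach is not made up. A row lasts 1/8 s, in which the tool goes at most 62.5 mm and 10.7 degrees, less where a joint would pass 70% of its speed; a pose out of reach is approached as far as the arm can. A call with a number of a shift or a turn outside -1 to 1 is refused whole. A call with a gripper value outside its range is refused whole. The fingers move at their own pace and stop on an object; "newtons" is the grip in N (left out, the last holds). Time passes only in rows, so rows that do not move let the fingers close. It gives the time, the measured TCP pose, the force, the opening and the grip force at its end, in the units of the state.
- observe(): the state, without advancing time (a new reading comes with each control period).
- imaging.get_image(name): name is "scene" or "top"; returns (picture, depth): 384x512x3 uint8, red, green, blue; 384x512 float32, m along the optical axis (not along the pixel's ray), 0 where there is no reading.
- imaging.camera_params(name): a dict with "camera_matrix" (3x3 intrinsics, pixels), "dist" ([k1, k2, p1, p2, k3] as OpenCV has them; the pictures are not rectified), "origin" and "rotation" of the camera in the world. Camera axes: x right, y up, looking along -z (the intrinsics and any distortion apply to the point x, -y, -z); pixel columns grow to the right and rows downward; lengths in m; the calibration is good to about 2 mm. A picture is of the moment at which its call begins. camera_params takes no time and is no camera call.
- arm.sign_off(): hands the job in; it is judged then, once.
The state is a dict: "clock": time; "joints": joint angles; "dq": joint speeds; "joint_efforts": joint torques, N m; "position": TCP position; "ee_rot": TCP orientation; "force": force on the tool from outside, world axes, zero at the start; "ft_torque": the same for the moment, N m; "width": opening from 0.0 (shut) to 1.0 (fully open); "gripper_force": force on a finger pad.
Only numpy, scipy, OpenCV 4.12 (cv2) and the standard library are available. Lean on these libraries where they do the work, as an engineer would, in place of code of your own. Each camera call takes 0.05 s, during which the arm holds its last target. There are 200 camera calls.

### The job

The mail scale's loose platter has been taken off and lies on the bench. Slide it in under the scale's blue hood, with its black rib parallel to the hood, until its hidden socket drops onto the brass locating pin, then press it all the way down against the springs to the stop. Finish while still holding it in the gripper, pressed down there, so that a colleague can set the stop screw; leave the other things on the bench where they are.

Things in the scene. Friction and masses are not known exactly. Their poses are not given: they have to be found in the camera images.
- rib (a point): Centre of the loose platter's black upright rib, the part to grasp. The platter is a steel plate 130 (x) by 150 (y) by 13 mm, flat on the bench at first; the rib stands mid-top: 12 mm thick (x), 60 long (y), 56 high (z). This point is half-way up it, 28 mm above the plate's top, 41 mm above its underside. Axes are the platter's, z up. 0.2 to 0.4 kg; alike when turned half round.
- platter: The same platter; origin at the centre of its underside, axes as for the rib.
- socket (a point): Mouth of the platter's blind round socket in the centre of its underside, straight below the rib: 16 mm wide, 10 mm deep, unseen from above. z up.
- spigot (a point): Foot of the scale's brass locating pin, 52 mm above the bench, on the face of the round aluminium carrier (80 mm wide) that the platter's underside rests on when seated; it sinks when pressed. Pin 12 mm wide, 8 mm high, its top 3 mm tapering to 7 mm. Axes are the scale's: z up, x from the pin towards the console, y along the hood; the seated platter's x lies along this x, either way round.
- scale: The mail scale, fixed to the bench: a grey base, its deck 42 mm above the bench, with a blue console across its +x end (top 106 mm above the bench). Origin on the bench straight below the pin, axes as for the spigot; the base runs from x = -75 to +125 mm and y = -85 to +85 mm.
- hood (a point): Middle of the lower front edge of the console's blue hood, 52 mm from the pin in x, 81 mm above the bench; the hood is 14 mm thick, 170 mm long, with a wall 23 mm behind this edge. The seated platter reaches 13 mm under it, so it cannot be lowered straight on: it comes in from the -x side, above the pin's top (60 mm above the bench) and below the hood.
- carrier (a joint): How far the carrier is pressed down, in m: 0 up, 0.006 at its stop. It is sprung: it starts to move at about 4.5 N (the platter's weight alone hardly moves it) and reaches the stop at about 13.5 N, platter's weight included.
- pencil_cup: Black pencil cup, 72 mm wide and 90 mm high, with pencils up to 140 mm; bystander, origin under its centre.
- parcel: Cardboard parcel 130 by 100 by 55 mm; bystander, origin under its centre.
- stapler: Red and black stapler 140 by 36 by 49 mm; bystander, origin under its centre.
- weight: Brass test weight, 34 mm wide and 52 mm high; bystander, origin under its centre.
Things that resemble listed ones, but are neither listed nor needed, are in the scene too. What is shaped like the platter but pink or turquoise is not meant.

How it is judged:
By the outcome, as a careful person would: the job done as asked, in the order asked, and still so for the second after the job is handed in, while the arm keeps its last pose, push and grip.
It also fails if it takes over 40 s, if anything falls off the work surface, if the arm or the gripper's body presses on something with over 40 N, if the wrist force passes 120 N, or if a joint passes its speed limit or range.

## Working session

There is one attempt and no reset: what is moved stays moved. The work goes in short steps, Python scripts to look and compute and a tool call to move; the robot and the scene stay as the last step left them, time stands still between calls to the robot, and variables do not carry over. Pictures are saved under pics/ and viewed, at most 10 in all, crops included, and the job is handed in when it is done.

Besides the shell and the picture viewer there is one more tool, called after ">>>" by a JSON object that holds its "op" and its "data", one argument or row to a line. apply_moves: Moves the arm, as the interface text tells. Its arguments: {"type":"object","properties":{"commands":{"type":"array"},"newtons":{"type":"number"}},"required":["commands"]}

```bash
mkdir -p pics
cat > h.py <<'E'
import numpy as np, cv2
from cell import observe, imaging, arm
def cloud(name):
    im,d=imaging.get_image(name); p=imaging.camera_params(name)
    K=np.array(p["camera_matrix"],float); D=np.array(p["dist"],float)
    h,w=d.shape; u,v=np.meshgrid(np.arange(w),np.arange(h))
    q=cv2.undistortPoints(np.stack([u,v],-1).reshape(-1,1,2).astype(np.float64),K,D).reshape(h,w,2)
    P=np.stack([q[...,0]*d,-q[...,1]*d,-d],-1)
    W=P@np.array(p["rotation"]).T+np.array(p["origin"]); W[d==0]=np.nan
    return im,W
E
python3 - <<'E'
from h import *
for n in("scene","top"):
    im,W=cloud(n); cv2.imwrite(f"pics/{n}0.png",im[...,::-1]); np.savez(f"{n}0.npz",im=im,W=W)
    print(n,imaging.camera_params(n))
print(observe(),arm.grasp_offset)
E
```

```text
Traceback (most recent call last):
  File "h.py", line 9, in cloud
    W=P@np.array(p["rotation"]).T+np.array(p["origin"]); W[d==0]=np.nan
      ~~~~~~~~~~~~~~~~~~~~~~~~~~~^~~~~~~~~~~~~~~~~~~~~~
ValueError: operands could not be broadcast together with shapes (384,512) (3,)
```

Rotation is presumably a rotation vector.

```bash
sed -i 's/np.array(p\["rotation"\])/cv2.Rodrigues(np.array(p["rotation"],float))[0]/' h.py
python3 - <<'E'
from h import *
for n in("scene","top"):
    im,W=cloud(n); cv2.imwrite(f"pics/{n}0.png",im[...,::-1]); np.savez(f"{n}0.npz",im=im,W=W)
    print(n,imaging.camera_params(n))
print(observe(),arm.grasp_offset)
E
```

```text
scene {'camera_matrix': array([[369.79805136,   0.        , 259.82291318],
       [  0.        , 369.79805136, 190.43022877],
       [  0.        ,   0.        ,   1.        ]]), 'dist': array([0.0163723, 0.       , 0.       , 0.       , 0.       ]), 'origin': array([1.32116561, 0.49888363, 0.81354225]), 'rotation': array([0.5181262 , 0.92898554, 1.97949876])}
top {'camera_matrix': array([[489.10520739,   0.        , 262.86409306],
       [  0.        , 489.10520739, 194.25962397],
       [  0.        ,   0.        ,   1.        ]]), 'dist': array([-0.13189094,  0.        ,  0.        ,  0.        ,  0.        ]), 'origin': array([0.40996786, 0.01329951, 1.69874882]), 'rotation': array([ 0.07628187, -0.07357403, -1.54007073])}
{'clock': 0.15, 'joints': array([-1.25057007,  0.43503603,  0.02500051,  1.57385832, -0.01160606,
        1.13394312, -0.0750906 ]), 'dq': array([-0.00029487, -0.00127162, -0.00227095, -0.00107617, -0.0019455 ,
       -0.00149786,  0.00048552]), 'joint_efforts': array([ 2.12689680e-03, -6.68256283e+01,  9.86061841e-01, -3.14695430e+01,
       -6.04438945e-02,  3.92494979e-02,  1.95841503e-04]), 'position': array([0.25637029, 0.56961344, 0.22615377]), 'ee_rot': array([-6.59342274e-01, -3.07149543e+00,  1.71608979e-03]), 'force': array([-0.16495583, -0.80626558, -0.25468385]), 'ft_torque': array([ 0.01755733,  0.02663582, -0.00878494]), 'gripper_force': 0.0, 'width': 1.0011405326435205} 0.0188
```

View pics/scene0.png

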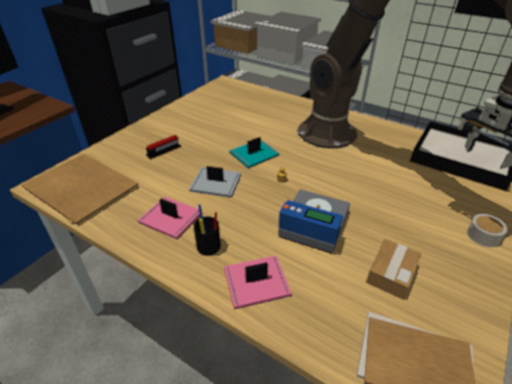

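View pics/top0.png

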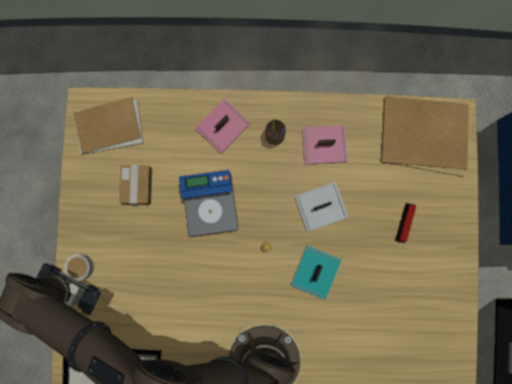

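The scene view shows the grey platter at (216,180) and the scale at (315,218). In the top view the platter is at (321,206), the scale's carrier disc at (210,211), its blue hood at (206,183) and the brass weight at (266,247).

```bash
cat > m.py <<'E'
from h import *
def rect(pts,lab):
    r=cv2.minAreaRect(pts.astype(np.float32)*1000); print(lab,len(pts),'c',np.round(r[0],1),'size',np.round(r[1],1),'ang',round(r[2],2),'med',np.round(np.median(pts,0)*1000,1))
for n,pp,sp in(("top",(321,206),(208,203)),("scene",(216,180),(315,218))):
    f=np.load(n+"0.npz"); W=f["W"]; im=f["im"].astype(int); print(n)
    c=W[pp[1]+6,pp[0]+10]; print('near platter',c)
    d=np.hypot(W[...,0]-c[0],W[...,1]-c[1])<.13; z=W[...,2]
    g=d&(np.ptp(im,axis=2)<35)
    rect(W[g&(z>.007)&(z<.02)][:,:2],'plate'); print('z',np.median(z[g&(z>.007)&(z<.02)]))
    rect(W[d&(z>.03)&(z<.08)][:,:2],'rib'); t=d&(z>.06)&(z<.08); rect(W[t][:,:2],'ribtop') if t.sum()>4 else 0
    c=W[sp[1],sp[0]]; d=np.hypot(W[...,0]-c[0],W[...,1]-c[1])<.16
    print('near scale',c)
    R,G,B=[im[...,i] for i in range(3)]; gr=abs(R-B)<35
    rect(W[d&(z>.034)&(z<.12)][:,:2],'all')
    rect(W[d&(z>.1)&(z<.115)][:,:2],'hoodtop')
    rect(W[d&gr&(z>.037)&(z<.047)][:,:2],'deck')
    m=d&gr&(z>.0485)&(z<.056)&(R>150); rect(W[m][:,:2],'carrier'); print(np.median(z[m]))
    rect(W[d&(B-R>40)&(z>.06)][:,:2],'blue')
    print('bench z',np.median(z[(z>-.02)&(z<.006)]))
    for nm,q in(("platter",pp),("scale",sp)):
        s=45; cr=f["im"][q[1]-s:q[1]+s,q[0]-s:q[0]+s,::-1]
        cv2.imwrite(f"pics/_{n}_{nm}.png",cv2.resize(cr,(290,290),interpolation=cv2.INTER_CUBIC))
cv2.imwrite("pics/crops.png",np.vstack([np.hstack([cv2.imread(f"pics/_{n}_{k}.png") for k in("platter","scale")]) for n in("top","scene")]))
E
python3 m.py
```

```text
top
near platter [ 0.51724836 -0.21898463  0.01193701]
plate 1386 c [ 536.5 -183.9] size [132.1 153.3] ang 20.81 med [ 534.7 -181.5]
z 0.013254624501629397
rib 75 c [ 535.  -182.6] size [12.2 60.8] ang 20.93 med [ 533.3 -180.8]
ribtop 66 c [ 535.4 -182.9] size [11.7 60. ] ang 20.21 med [ 535.9 -183.7]
near scale [0.53310956 0.2033013  0.05032257]
all 3027 c [530.7 199.8] size [200.5 168.1] ang 9.67 med [537.  198.4]
hoodtop 750 c [593.5 210.4] size [ 72.9 167.2] ang 9.66 med [603.  211.9]
deck 1217 c [514.5 197.2] size [167.7 167.9] ang 9.71 med [490.7 188.1]
carrier 253 c [507.9 196.2] size [73.3 74.2] ang 52.81 med [507.  194.4]
0.05205185127543044
blue 798 c [592.2 210.2] size [ 70.6 167.4] ang 9.75 med [583.7 197.5]
bench z -3.5410934473789624e-05
scene
near platter [ 0.54283162 -0.13112316  0.01285705]
plate 814 c [ 536.8 -182.4] size [136.3 149.9] ang 19.92 med [ 555.4 -165.7]
z 0.012731791189760311
rib 185 c [ 539.5 -182.5] size [16.5 59.8] ang 18.25 med [ 541.2 -180.3]
ribtop 67 c [ 539.  -182.1] size [15.5 58.7] ang 16.43 med [ 539.1 -179.6]
near scale [0.61408847 0.23295826 0.10790532]
all 2409 c [547.5 203.2] size [177.8 169.4] ang 9.29 med [618.5 217.7]
hoodtop 792 c [607.5 213.1] size [ 55.6 169.3] ang 8.69 med [612.5 217.6]
deck 341 c [547.2 203.6] size [177.1 167.8] ang 9.6 med [497.4 238. ]
carrier 175 c [490.5 193.7] size [47.9 77.2] ang 9.7 med [493.  193.3]
0.05176782576241268
blue 1274 c [597.4 213. ] size [ 76.9 166.5] ang 10.12 med [623.5 218.7]
bench z 2.2622435857766465e-05
```

View pics/crops.png

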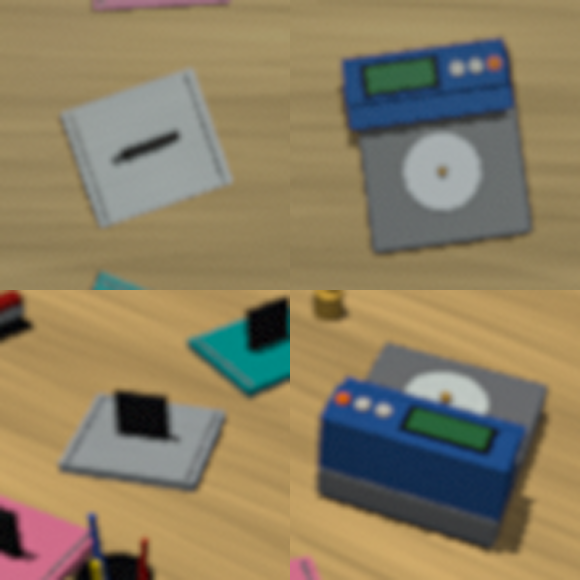

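>>> {"op": "apply_moves", "data": {
  "commands": [
    [100,0.36,-0.9,0,-0.13],
    [100,0.36,-0.9,0,-0.13],
    [100,0.36,-0.9,0,-0.13],
    [100,0.36,-0.9,0,-0.13],
    [100,0.36,-0.9,0,-0.13],
    [100,0.36,-0.9,0,-0.13],
    [100,0.36,-0.9,0,-0.13],
    [100,0.36,-0.9,0,-0.13],
    [100,0.36,-0.9,0,-0.13],
    [100,0.36,-0.9,0,-0.13],
    [100,0.36,-0.9,0,-0.13],
    [100,0.36,-0.9,0,-0.13]
  ]
}}

```text
clock: 1.65
position: [0.5161, -0.0797, 0.2268]
ee_rot: [1.78, 2.589, 0.001]
force: [1.4, 0.5, -0.2]
width: 0.995
gripper_force: 0.0
```

>>> {"op": "apply_moves", "data": {
  "commands": [
    [100,0.17,-0.86,0,-0.01],
    [100,0.16,-0.86,0,0],
    [100,0,0,-0.8,0],
    [100,0,0,-0.8,0],
    [100,0,0,0,0],
    [100,0,0,0,0]
  ]
}}

```text
clock: 2.4
position: [0.5362, -0.1816, 0.1322]
ee_rot: [1.783, 2.585, 0.0]
force: [-0.2, -0.1, 1.4]
width: 0.997
gripper_force: 0.0
```

Run:
```python
from h import *
o=observe(); print(o["position"],o["ee_rot"],o["force"])
im,W=cloud("scene"); cv2.imwrite("pics/a.png",cv2.resize(im[110:260,140:340,::-1],(800,600),interpolation=cv2.INTER_CUBIC))
```

```text
[ 0.53619687 -0.18160089  0.1321767 ] [1.78342875e+00 2.58473738e+00 4.31110073e-04] [-0.18802558 -0.11732737  1.38271342]
```

View pics/a.png

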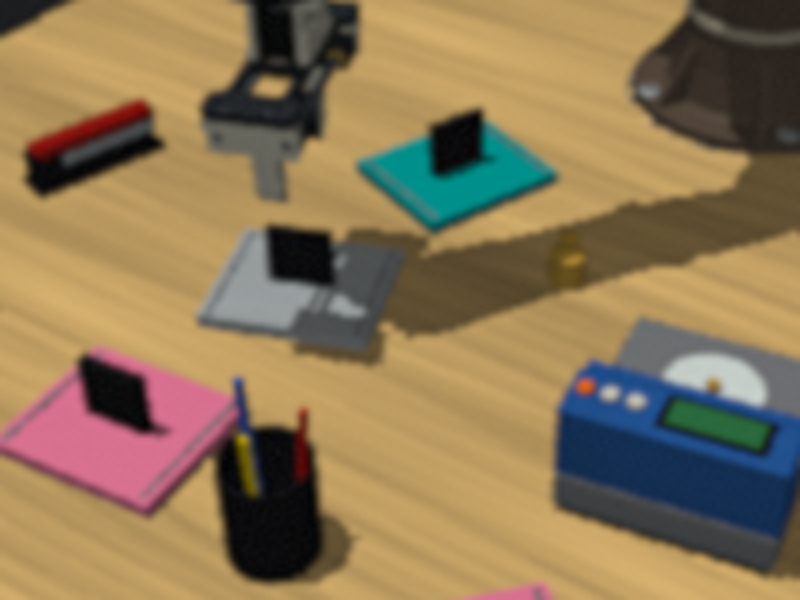

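The gripper hangs over the grey platter's rib, which is at about (300,255) in the crop, and is aligned with it. Next I descend and grip.

>>> {"op": "apply_moves", "data": {
  "commands": [
    [100,0,-0.02,-0.6,0],
    [100,0,0,-0.6,0],
    [100,0,0,-0.54,0],
    [100,0,0,0,0],
    [25,0,0,0,0],
    [10,0,0,0,0],
    [0,0,0,0,0],
    [0,0,0,0,0],
    [0,0,0,0,0],
    [0,0,0,0,0]
  ],
  "newtons": 45
}}

```text
clock: 3.7
position: [0.5355, -0.1824, 0.0263]
ee_rot: [-1.784, -2.586, -0.0]
force: [-0.4, 0.3, 0.2]
width: 0.396
gripper_force: 0.0
```

>>> {"op": "apply_moves", "data": {
  "commands": [
    [0,0,0,0,0],
    [0,0,0,0,0],
    [0,0,0,0,0],
    [0,0,0,0,0],
    [0,0,0,0,0],
    [0,0,0,0,0]
  ]
}}

```text
clock: 4.45
position: [0.5355, -0.1824, 0.0263]
ee_rot: [1.784, 2.586, 0.0]
force: [-0.3, -0.2, -1.0]
width: 0.131
gripper_force: 45.0
```

>>> {"op": "apply_moves", "data": {
  "commands": [
    [0,0,0,0.4,0],
    [0,0,0,0.6,0],
    [0,0,0,0.57,0],
    [0,-0.2,0.7,0,-0.05],
    [0,-0.2,0.7,0,-0.05],
    [0,-0.2,0.7,0,-0.05],
    [0,-0.2,0.7,0,-0.05],
    [0,-0.2,0.7,0,-0.05],
    [0,-0.2,0.7,0,-0.05],
    [0,-0.2,0.7,0,-0.05],
    [0,-0.2,0.7,0,-0.04],
    [0,-0.2,0.49,0,0]
  ]
}}

```text
clock: 5.95
position: [0.4265, 0.1848, 0.1204]
ee_rot: [-2.026, -2.401, 0.0]
force: [0.2, -0.6, -2.8]
width: 0.128
gripper_force: 45.0
```

>>> {"op": "apply_moves", "data": {
  "commands": [
    [0,0,0,0,0],
    [0,0,0,0,0]
  ]
}}

```text
clock: 6.2
position: [0.4274, 0.1823, 0.1204]
ee_rot: [2.027, 2.4, -0.001]
force: [0.0, 0.6, -3.0]
width: 0.128
gripper_force: 45.0
```

```bash
cat > n.py <<'E'
from h import *
import sys
o=observe(); r=o["ee_rot"]; print(o["position"],'yaw',(2*np.degrees(np.arctan2(r[1],r[0]))-90)%180,o["force"],o["ft_torque"],o["width"],o["gripper_force"])
ims=[]
for n in("scene","top"):
    im,W=cloud(n); np.savez(n+"1.npz",im=im,W=W)
    x,y=(255,130) if n=="scene" else (170,150)
    ims.append(cv2.resize(im[y:y+120,x:x+120,::-1],(400,400),interpolation=cv2.INTER_CUBIC))
    p=o["position"]; zc=p[2]-.0263+.013; z=W[...,2]; d=np.hypot(W[...,0]-p[0],W[...,1]-p[1])<.12
    g=d&(abs(z-zc)<.006); q=W[g]
    if len(q)>50:
        R=cv2.minAreaRect(q[:,:2].astype(np.float32)*1000); print(n,len(q),R,'tilt fit',np.linalg.lstsq(np.c_[q[:,:2]-p[:2],np.ones(len(q))],q[:,2],rcond=None)[0])
cv2.imwrite(sys.argv[1],np.hstack(ims))
E
python3 n.py pics/b.png
```

```text
[0.42737121 0.18231487 0.12044971] yaw 9.616162972524307 [ 0.00750371  0.550667   -2.97694121] [-0.04134134  0.03266982 -0.00600805] 0.12827964910012557 44.998735785484314
scene 984 ((430.4432678222656, 180.21966552734375), (135.23825073242188, 151.08555603027344), 10.10059928894043) tilt fit [-0.01092171 -0.00318625  0.10725807]
top 555 ((434.33770751953125, 133.21905517578125), (129.97637939453125, 53.23088073730469), 9.514873504638672) tilt fit [-0.00339886  0.00964067  0.10798696]
```

View pics/b.png

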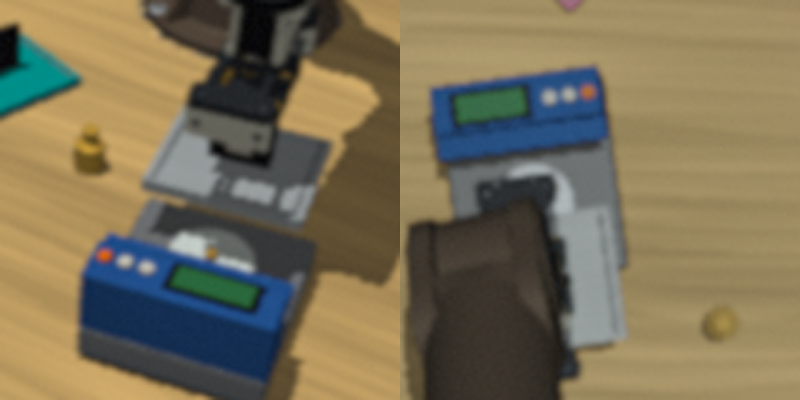

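The platter hangs level in the gripper, about 80 mm in front of the pin and parallel to the hood. The pin shows at about (212,254) in the left half. Next I refine the pin's position.

Run:
```python
from h import *
for n in("top","scene"):
    f=np.load(n+"0.npz"); W=f["W"]; im=f["im"].astype(float); z=W[...,2]
    d=np.hypot(W[...,0]-.507,W[...,1]-.196)
    w=np.where(d<.018,np.clip(im[...,0]-im[...,2]-12,0,None),0)
    v,u=np.mgrid[:384,:512]; uv=np.array([(u*w).sum(),(v*w).sum()])/w.sum()
    p=imaging.camera_params(n); R=cv2.Rodrigues(p["rotation"])[0]
    def hit(uv,h):
        q=cv2.undistortPoints(np.array(uv,float).reshape(1,1,2),p["camera_matrix"],p["dist"]).ravel()
        r=R@[q[0],-q[1],-1]; o=p["origin"]; return (o+r*(h-o[2])/r[2])[:2]
    print(n,'pin',uv,hit(uv,.057),w.sum(),(w>0).sum())
    m=((d<.05)&(z>.049)&(im.mean(-1)>165)).astype(np.uint8)
    c=max(cv2.findContours(m,0,1)[0],key=cv2.contourArea); e=cv2.fitEllipse(c); print('carrier',e,hit(e[0],.052))
```

```text
top pin [209.76865672 210.6641791 ] [0.50692484 0.19553852] 134.0 8
carrier ((209.87210083007812, 210.30714416503906), (19.70417594909668, 20.41302490234375), 23.68131446838379) [0.50843784 0.19579019]
scene pin [317.89038031 205.53914989] [0.50827207 0.19677479] 447.0 16
carrier ((319.5187683105469, 203.82568359375), (8.734329223632812, 25.159423828125), 103.92985534667969) [0.49287799 0.19552465]
```

>>> {"op": "apply_moves", "data": {
  "commands": [
    [0,0,0,-0.25,0],
    [0,0,0,-0.25,0],
    [0,0,0,0,0],
    [0,0.22,0.04,0,0],
    [0,0.22,0.04,0,0],
    [0,0.22,0.04,0,0],
    [0,0.22,0.04,0,0],
    [0,0.22,0.04,0,0],
    [0,0.22,0.04,0,0],
    [0,0,0,0,0],
    [0,0,0,0,0]
  ]
}}

```text
clock: 7.68
position: [0.5062, 0.1972, 0.0903]
ee_rot: [-2.027, -2.399, 0.001]
force: [-0.1, 0.2, -2.8]
width: 0.127
gripper_force: 45.0
```

```bash
python3 n.py pics/c.png
```

```text
[0.50615535 0.19717653 0.09033095] yaw 9.6163010092543 [-0.11122077  0.24041702 -2.84024165] [-0.03899479  0.0509711  -0.02250182] 0.12651026816663302 44.99884486198425
scene 653 ((508.7655334472656, 199.98695373535156), (134.36032104492188, 158.0901336669922), 11.104252815246582) tilt fit [0.00503163 0.00215045 0.07714206]
top 467 ((514.9891967773438, 148.5322265625), (133.87457275390625, 53.077613830566406), 9.11862564086914) tilt fit [-0.00051794 -0.01002694  0.07650422]
```

View pics/c.png

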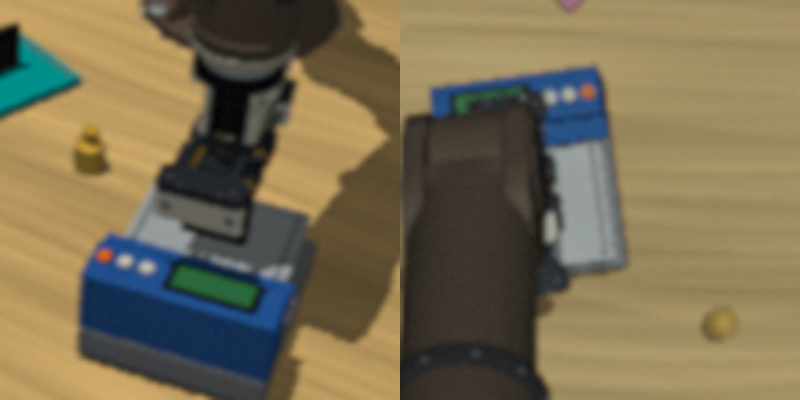

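The platter is under the hood with no contact force. Next I lower it gently.

>>> {"op": "apply_moves", "data": {
  "commands": [
    [0,0.02,0,-0.03,0],
    [0,0,0,-0.03,0],
    [0,0,0,-0.03,0],
    [0,0,0,-0.03,0],
    [0,0,0,0,0]
  ]
}}

```text
clock: 8.4
position: [0.5077, 0.1973, 0.0831]
ee_rot: [-2.027, -2.4, 0.001]
force: [0.3, -0.2, -2.1]
width: 0.131
gripper_force: 45.0
```

>>> {"op": "apply_moves", "data": {
  "commands": [
    [0,0,0,-0.03,0],
    [0,0,0,-0.03,0],
    [0,0,0,-0.02,0],
    [0,0,0,0,0]
  ]
}}

```text
clock: 8.9
position: [0.5079, 0.1973, 0.0785]
ee_rot: [2.027, 2.4, -0.0]
force: [0.9, 0.3, -3.1]
width: 0.128
gripper_force: 45.0
```

>>> {"op": "apply_moves", "data": {
  "commands": [
    [0,0,0,-0.03,0],
    [0,0,0,-0.03,0],
    [0,0,0,-0.03,0],
    [0,0,0,0,0]
  ],
  "newtons": 60
}}

```text
clock: 9.4
position: [0.508, 0.1974, 0.0735]
ee_rot: [-2.027, -2.4, -0.001]
force: [-2.3, -1.1, 8.7]
width: 0.129
gripper_force: 60.0
```

>>> {"op": "apply_moves", "data": {
  "commands": [
    [0,0,0,-0.02,0],
    [0,0,0,-0.02,0],
    [0,0,0,-0.02,0],
    [0,0,0,0,0],
    [0,0,0,0,0]
  ]
}}

```text
clock: 10.02
position: [0.508, 0.1974, 0.0721]
ee_rot: [-2.027, -2.399, -0.003]
force: [-12.2, -3.3, 37.5]
width: 0.125
gripper_force: 60.0
```

>>> {"op": "apply_moves", "data": {
  "commands": [
    [0,-0.015,0,0.015,0],
    [0,0,0,0,0],
    [0,0,0,0,0],
    [0,0,0,0,0]
  ]
}}

```text
clock: 10.52
position: [0.508, 0.1974, 0.0722]
ee_rot: [2.028, 2.399, 0.004]
force: [-5.1, -2.5, 22.8]
width: 0.126
gripper_force: 60.0
```

```bash
python3 n.py pics/d.png
```

```text
[0.50795548 0.19735369 0.0722014 ] yaw 9.591834028725714 [-5.11863692 -2.48210296 22.79535107] [-0.71685317  1.40166593  0.06788055] 0.12581962083848613 60.01048028469086
scene 401 ((522.3993530273438, 201.4168701171875), (152.40841674804688, 152.60081481933594), 13.669161796569824) tilt fit [0.01658738 0.00535135 0.05927475]
top 462 ((524.519287109375, 147.88333129882812), (149.1776580810547, 60.74214172363281), 7.180683612823486) tilt fit [-0.00683103 -0.00730054  0.0585855 ]
```

View pics/d.png

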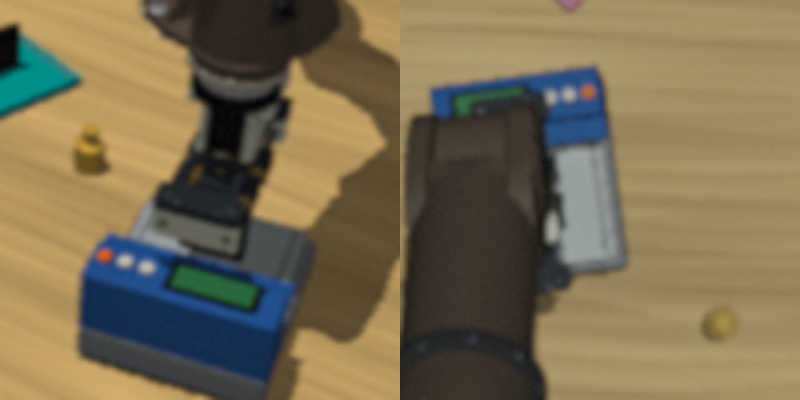

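The platter is seated under the hood. Its top is at about 59 mm, which is the stop height (46 + 13 mm), with a steady push of about 23 N and the gripper still holding.

```bash
python3 -c "
from cell import arm; print(arm.sign_off())"
```

```text
the job is handed in; nothing more can be done
None
```

The platter is on the locating pin under the hood, pressed down to the stop with about 23 N and still held in the gripper; the other things on the bench were left where they were, and the job is handed in.

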